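# Load the vacuum manifold and set its bleed valve

### The job

Load the vacuum manifold: put the two extraction columns from the grey rack, tip down, into the two open ports in the manifold's lid so that each stands fully down in its port. When both are in, turn the bleed valve's bar handle clockwise until it seats, firmly but without forcing it, then open it again by a quarter turn. Finish still gripping the handle at that setting (do not let go: it is held there while the pump comes up), with both columns still in their ports and the glassware and other things on the bench left where they are.

Things in the scene. Friction and masses are not known exactly. Their poses are not given: they have to be found in the camera images.
- manifold: fixed vacuum manifold: glass tank, white lid 138 (x) by 266 mm (y), top of its flange 101 mm up; on it a raised deck (x -56..56, y -44..114 mm), top 115 mm up, with six ports at x = -28, 28, y = 85, 35, -15 mm: two open, four shut by white caps 9 mm high. Bleed valve on the lid's right end (x 0, y -96 mm); round gauge on the front. Origin: centre of the underside, z up
- port_0 (a point): open port at x = -28, y = 85 mm of the manifold; this point is the centre of its mouth in the deck's top, 115 mm above the bench. Round bore 15.8 mm wide with a small chamfer, 22 mm deep, flat floor
- port_1 (a point): the other open port, at x = 28, y = -15 mm of the manifold; same bore. Either column may go in either port
- rack: grey plastic rack, 66 (x) by 132 (y) by 34 mm high, fixed; origin at the centre of its underside. 2 by 4 round holes 16.2 mm wide and 26 mm deep, at x = -15, 15 and y = -48, -16, 16, 48 mm
- column_a: extraction column: clear straight barrel 14 mm wide (bead of 15 mm at the top rim), 78 mm long, white packing in the lower half, ending in a cone and a 5 mm wide tip (together 8.5 mm); 15 g. Origin at the tip's end, z up along the barrel. Stands upright in the rack, tip 8 mm above the bench, top 86 mm. Grip it across the barrel above the rack. Fully down in a port its tip is 22 mm below the mouth
- column_b: the second extraction column, the same as column_a, also in the rack, at least 65 mm from the other
- valve_handle: dark steel bar handle of the bleed valve, 46 mm long (its x), 11 mm thick (its y), on a vertical spindle; underside about 137, top about 163 mm above the bench; under it the brass valve body (up to 127 mm; at most 8 mm in radius above 116 mm). Origin on the axis, 9 mm below the bar's underside. Grip it from above across the 11 mm
- valve_grip (a point): point on the spindle's axis, 3 mm above the middle of the bar's height (about 153 mm above the bench); axes x, y, z as the handle's, so its yaw is the bar's direction
- bleed_valve (a joint): how far the valve's spindle is open, rad; 0 = on its seat, a hard stop; grows anticlockwise seen from above, shrinks clockwise. At 0 the bar lies along the manifold's x, a quarter turn open along its y. Stays where left (drag about 0.06 N m); rises 2 mm a turn as it opens. Starts open by 0.9 to 2.4
- valve_spring (a joint): the handle drives the spindle through a torsion spring (about 3 N m per rad) that protects the needle: angle of the handle ahead of the spindle, rad, anticlockwise positive. About 0 while the spindle turns freely; on the seat the spindle stops and turning on clockwise winds this to minus. Over 0.4 (1.2 N m) is forcing the valve
- erlenmeyer: bystander: conical glass flask, 69 mm wide, 101 mm high, behind the rack; origin at the centre of its underside
- media_b: bystander: small glass bottle with screw cap, 44 mm wide, 80 mm high, right of the manifold, beyond the lying tube; origin at the centre of its underside
- tube: bystander: plastic tube with cap, 116 mm long, lying right of the manifold; origin under its middle

How it is judged (in metres and radians):
On the way, in this order (a step that is already met when the one before it is completed fails the run):
1. one column stands fully down in an open port (((horizontal distance between column_a and port_0 below 0.004 m and z of column_a in the frame of port_0 below -0.018 m and angle between column_a's own z axis and vertical below 0.2 rad) or (horizontal distance between column_a and port_1 below 0.004 m and z of column_a in the frame of port_1 below -0.018 m and angle between column_a's own z axis and vertical below 0.2 rad) or (horizontal distance between column_b and port_0 below 0.004 m and z of column_b in the frame of port_0 below -0.018 m and angle between column_b's own z axis and vertical below 0.2 rad) or (horizontal distance between column_b and port_1 below 0.004 m and z of column_b in the frame of port_1 below -0.018 m and angle between column_b's own z axis and vertical below 0.2 rad))), for 0.2 s.
2. both columns stand fully down in the two open ports ((((horizontal distance between column_a and port_0 below 0.004 m and z of column_a in the frame of port_0 below -0.018 m and angle between column_a's own z axis and vertical below 0.2 rad) and (horizontal distance between column_b and port_1 below 0.004 m and z of column_b in the frame of port_1 below -0.018 m and angle between column_b's own z axis and vertical below 0.2 rad)) or ((horizontal distance between column_a and port_1 below 0.004 m and z of column_a in the frame of port_1 below -0.018 m and angle between column_a's own z axis and vertical below 0.2 rad) and (horizontal distance between column_b and port_0 below 0.004 m and z of column_b in the frame of port_0 below -0.018 m and angle between column_b's own z axis and vertical below 0.2 rad)))), for 0.2 s.
3. the bleed valve is turned home on its seat (value of joint bleed_valve below 0.1 rad), for 0.1 s.
At the end, for the whole second after the job is handed in: both columns fully down in the open ports (tip 18 mm or more below the mouth, within 4 mm of centre, tilt under 0.2 rad); bleed valve, after seating (under 0.1), at rest 1.32 to 1.82 rad open; handle still gripped (over 3 N, TCP within 25 mm of valve_grip) ((((horizontal distance between column_a and port_0 below 0.004 m and z of column_a in the frame of port_0 below -0.018 m and angle between column_a's own z axis and vertical below 0.2 rad) and (horizontal distance between column_b and port_1 below 0.004 m and z of column_b in the frame of port_1 below -0.018 m and angle between column_b's own z axis and vertical below 0.2 rad)) or ((horizontal distance between column_a and port_1 below 0.004 m and z of column_a in the frame of port_1 below -0.018 m and angle between column_a's own z axis and vertical below 0.2 rad) and (horizontal distance between column_b and port_0 below 0.004 m and z of column_b in the frame of port_0 below -0.018 m and angle between column_b's own z axis and vertical below 0.2 rad))) and value of joint bleed_valve between 1.32 and 1.82 rad and velocity of joint bleed_valve between -0.1 and 0.1 rad/s and contact force between the fingers and valve_handle above 3 N and distance between the grasp point and valve_grip below 0.025 m); the arm keeps its last pose, push and grip.
It fails at once if the valve is forced: handle wound more than 0.4 rad against its spring (1.2 N m) (value of joint valve_spring below -0.4 rad).
It fails at once if a bystander is moved by more than 30 mm (distance of any of erlenmeyer, media_b, tube from where it was at the start of the episode above 0.03 m).
It also fails if it takes over 64 s, if anything falls off the work surface, if the arm or the gripper's body presses on something with over 40 N, if the wrist force passes 120 N, or if a joint passes its speed limit or range.

### The arm

A 6-joint arm with a two-finger parallel gripper is mounted at the origin on a cart in front of the work surface, level with it; the furniture and walls round the work are solid. World frame = base frame: x ahead of the robot, y to its left, z up, the work surface at z = 0. Lengths are in mm, angles in rad, forces in N, time in s.
With the tool pointing down it reaches from about 275 to 1000 mm from the base axis. Payload 8.4 kg.
Tool frame: the origin (TCP) lies between the finger pads, 19 mm behind the fingertips; this is the grasp point; z points along the fingers, y is the line along which they close (so a half turn about z gives the same grasp; the last joint's range is limited). The gripper opens to 85 mm and grips with 20 to 120 N. Pads are 22 mm wide; open, the fingers measure 114 mm over their backs; the gripper's body (76 mm by 85 mm) begins 54 mm behind the grasp point. The pads swing forward as they close: fully open they stand 13 mm farther back than shut.
Start: joints at [1.344, 0.353, 1.633, -0, 1.155, -0.002], TCP at [139.318, 609.277, 249.981] pointing down, gripper open.
Joint ranges: [-2.63, 2.63], [-0.92, 2.1], [0.06, 2.66], [-1.3, 4.44], [0, 2.69], [-3.02, 3.02]. Speed limits (rad/s): [2.22, 2.22, 2.79, 3.14, 3.14, 3.14].

### API

Orientations are given as [roll, pitch, yaw] about the fixed x, y, z axes, in that order (R = Rz(yaw) Ry(pitch) Rx(roll)).
In Python, from rig import monitor, imaging, r gives the robot as it stands.
- The arm moves only by the tool drive_tool, never from a script. Its argument "plan" is a list of rows, each an object of numbers: "x", "y", "z": the shift along the tool's x, y, z in units of 50 mm (1.0 is 50 mm); "ax", "ay", "az": the turn, a rotation vector about the tool's x, y, z in units of 6 degrees (1.0 is 6 degrees); "hand": the finger opening in mm, from 0 to 85.4. In form: [{"x": .., "y": .., "z": .., "ax": .., "ay": .., "az": .., "hand": ..}, ...]. A call has 1 to 8 rows; each row is the pose to reach, as a shift and turn from the pose commanded when the call began, along the tool's axes at that moment; what a row does not reach only later rows make up. A row lasts 1/10 s, in which the tool goes at most 50 mm and 8.59 degrees, less where a joint would pass 70% of its speed; a pose out of reach is approached as far as the arm can. A call with a gripper value outside its range is refused whole. The fingers move at their own pace and stop on an object; "grip_force" is the grip in N (left out, the last holds). Time passes only in rows, so rows that repeat a pose let the fingers close. It gives the time, the measured TCP pose, the force, the opening and the grip force at its end, in the units of the state.
- monitor.sense(): the state, without advancing time (a new reading comes with each control period).
- imaging.grab_frame(name): name is "scene" or "side" or "wrist"; returns the picture (384x512x3 uint8, red, green, blue); there is no depth.
- imaging.camera_info(name): a dict with "mtx" (3x3 intrinsics, pixels), "R" (3x3) and "t" (3): a world point X has camera coordinates R X + t. Camera axes: x right, y down, z forward; pixel columns grow to the right and rows downward; lengths in mm; the calibration is good to about 2 mm. The wrist camera is an equidistant fisheye: a pixel r from the principal point sees the ray r / f radians off the axis. A picture is of the moment at which its call begins: read the wrist's pose just before it. camera_info takes no time and is no camera call; for the wrist camera it gives the pose at the moment of the call.
- r.sign_off(): hands the job in; it is judged then, once.
The state is a dict: "clock": time; "qpos": joint angles; "qvel": joint speeds; "joint_efforts": joint torques, N m; "eef_pos": TCP position; "tcp_rot": TCP orientation; "contact_force": force on the tool from outside, world axes, zero at the start; "wrist_torque": the same for the moment, N m; "opening": opening from 0.0 (shut) to 1.0 (fully open); "grasp_force": force on a finger pad.
Only numpy, scipy, OpenCV 4.12 (cv2) and the standard library are available. Lean on these libraries where they do the work, as an engineer would, in place of code of your own. Each camera call takes 0.05 s, during which the arm holds its last target. There are 200 camera calls.

## Working session

There is one attempt and no reset: what is moved stays moved. The work goes in short steps, Python scripts to look and compute and a tool call to move; the robot and the scene stay as the last step left them, time stands still between calls to the robot, and variables do not carry over. Pictures are saved under pics/ and viewed, at most 10 in all, crops included, and the job is handed in when it is done.

Besides the shell and the picture viewer there is one more tool, called after "Call:" by a JSON object that holds its "op" and its "data". drive_tool: Moves the arm, as the interface text tells. Its arguments: {"type":"object","properties":{"plan":{"type":"array","items":{"type":"object","properties":{"x":{"type":"number"},"y":{"type":"number"},"z":{"type":"number"},"ax":{"type":"number"},"ay":{"type":"number"},"az":{"type":"number"},"hand":{"type":"number"}}}},"grip_force":{"type":"number"}},"required":["plan"]}

```bash
mkdir -p pics
python3 - <<'E'
from rig import monitor, imaging, r
import cv2,numpy as np
for n in ["scene","side","wrist"]:
    i=imaging.camera_info(n); im=imaging.grab_frame(n)
    cv2.imwrite(f"pics/{n}0.png",im[:,:,::-1]); np.save(f"pics/{n}0.npy",im)
    R=np.array(i["R"]);t=np.array(i["t"])
    print(n,np.round(i["mtx"],1).tolist(),np.round(R,3).tolist(),np.round(-R.T@t,0), [k for k in i])
print(monitor.sense())
a=cv2.imread("pics/scene0.png");b=cv2.imread("pics/side0.png")
E
```

```text
scene [[373.2, 0.0, 253.3], [0.0, 373.2, 194.3], [0.0, 0.0, 1.0]] [[0.523, -0.852, -0.023], [-0.537, -0.308, -0.785], [0.662, 0.423, -0.619]] [-234. -481.  862.] ['mtx', 'R', 't']
side [[460.0, 0.0, 254.6], [0.0, 460.0, 189.4], [0.0, 0.0, 1.0]] [[0.884, -0.467, 0.014], [-0.164, -0.338, -0.927], [0.437, 0.817, -0.376]] [  24. -968.  574.] ['mtx', 'R', 't']
wrist [[297.3, 0.0, 256.5], [0.0, 297.3, 197.7], [0.0, 0.0, 1.0]] [[0.223, 0.975, -0.002], [0.927, -0.211, 0.31], [0.301, -0.071, -0.951]] [ 62. 627. 373.] ['mtx', 'R', 't']
{'clock': 0.15, 'qpos': array([ 1.34360211e+00,  3.53525408e-01,  1.63396534e+00, -7.25309277e-06,
        1.15518715e+00, -2.37659401e-03]), 'qvel': array([ 0.00242103, -0.00167222, -0.00113756,  0.00011147, -0.00182526,
       -0.00186084]), 'joint_efforts': array([ 1.25843679e-03, -6.05636930e+01, -3.42336488e+01,  1.76922345e-04,
        6.12409174e-03, -4.25679298e-05]), 'eef_pos': array([139.24092544, 608.94027367, 249.41054935]), 'tcp_rot': array([-3.14050740e+00,  4.05327308e-06,  2.91677796e+00]), 'contact_force': array([-0.35932712,  1.14218077, -0.75813016]), 'wrist_torque': array([-0.01107256, -0.0134091 ,  0.01436169]), 'grasp_force': 0.0, 'opening': 0.9997324399954194}
```

View pics/scene0.png

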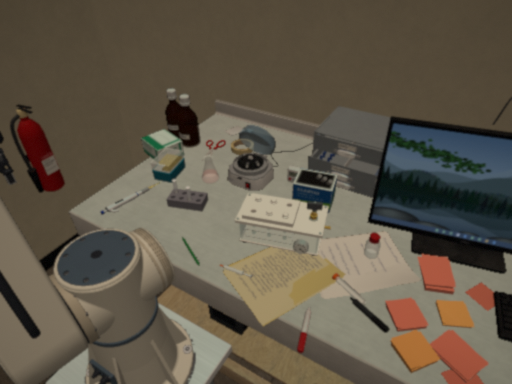

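View pics/wrist0.png

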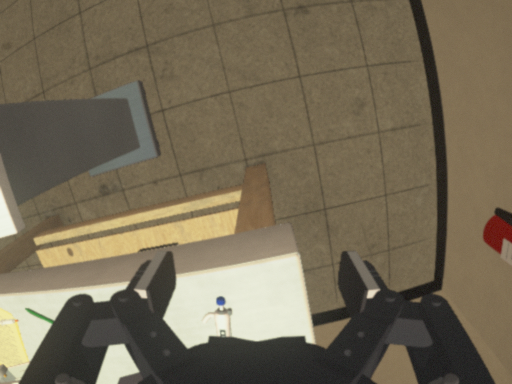

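The scene shows the rack at about (187,199) and the manifold at about (282,222), with its valve at about (314,211). The wrist camera looks over the bench's left end.

```bash
cat > h.py <<'E'
from rig import monitor, imaging, r
import cv2,numpy as np
def ray(n,px,info=None):
    i=info or imaging.camera_info(n);K=np.array(i["mtx"]);R=np.array(i["R"]);t=np.array(i["t"])
    v=np.array([(px[0]-K[0,2])/K[0,0],(px[1]-K[1,2])/K[1,1]])
    if n=="wrist":
        a=np.hypot(*v); d=np.array([*(v/max(a,1e-9)*np.sin(a)),np.cos(a)])
    else: d=np.array([*v,1.])
    return -R.T@t, R.T@d
def onz(n,px,z,info=None):
    c,d=ray(n,px,info); return c+d*(z-c[2])/d[2]
def proj(n,X,info=None):
    i=info or imaging.camera_info(n);K=np.array(i["mtx"]);R=np.array(i["R"]);t=np.array(i["t"])
    p=R@np.array(X,float)+t
    if n=="wrist":
        a=np.arctan2(np.hypot(p[0],p[1]),p[2]); u=p[:2]/max(np.hypot(p[0],p[1]),1e-9)*a
    else: u=p[:2]/p[2]
    return u*[K[0,0],K[1,1]]+K[:2,2]
E
python3 - <<'E'
from h import *
for px,z in [((187,199),34),((282,222),115),((314,211),150),((211,170),40),((371,246),40)]: print(px,onz("scene",px,z).round(0))
a=cv2.imread("pics/scene0.png")[130:270,140:400]; b=cv2.imread("pics/side0.png")
cv2.imwrite("pics/c.png",np.vstack([cv2.resize(a,(557,300),interpolation=3),cv2.resize(b,(400,300))[:, :].copy() if 0 else cv2.copyMakeBorder(cv2.resize(b,(400,300),interpolation=3),0,0,0,157,0)]))
E
```

```text
(187, 199) [512. 276.  34.]
(282, 222) [ 495. -113.  115.]
(314, 211) [ 549. -188.  150.]
(211, 170) [695. 304.  40.]
(371, 246) [ 608. -356.   40.]
```

View pics/c.png

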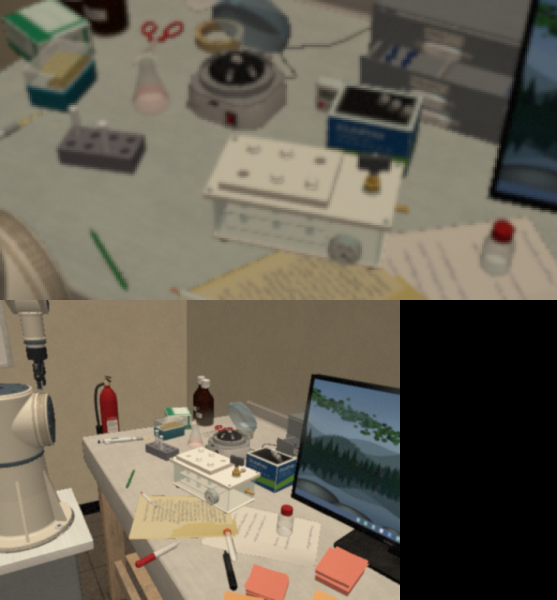

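The crop shows the rack with two columns on its left half, the manifold lid with two dark open ports, and the valve handle at its right end. Moving above the rack.

Call:
{"op": "drive_tool", "data": {"plan": [{"x":-9,"y":-4.6,"hand":45},{"x":-9,"y":-4.6,"hand":45},{"x":-9,"y":-4.6,"hand":45},{"x":-9,"y":-4.6,"hand":45},{"x":-9,"y":-4.6,"hand":45},{"x":-9,"y":-4.6,"hand":45},{"x":-9,"y":-4.6,"hand":45},{"x":-9,"y":-4.6,"hand":45}]}}

```text
invalid input
```

Call:
{"op": "drive_tool", "data": {"plan": [{"x":0,"y":0,"hand":45},{"x":0,"y":0,"hand":45},{"x":0,"y":0,"hand":45}]}}

```text
invalid input
```

Run:
```python
from h import *
s=monitor.sense(); print(s["clock"],s["eef_pos"],s["tcp_rot"],s["qpos"])
i=imaging.camera_info("wrist"); im=imaging.grab_frame("wrist"); np.save("pics/w1.npy",im)
import pickle; pickle.dump(i,open("pics/w1.pkl","wb"))
cv2.imwrite("pics/w1.png",cv2.resize(im[:,:,::-1],(800,600),interpolation=cv2.INTER_CUBIC))
```

```text
0.15 [139.24092544 608.94027367 249.41054935] [-3.14050740e+00  4.05327308e-06  2.91677796e+00] [ 1.34360211e+00  3.53525408e-01  1.63396534e+00 -7.25309277e-06
  1.15518715e+00 -2.37659401e-03]
```

View pics/w1.png

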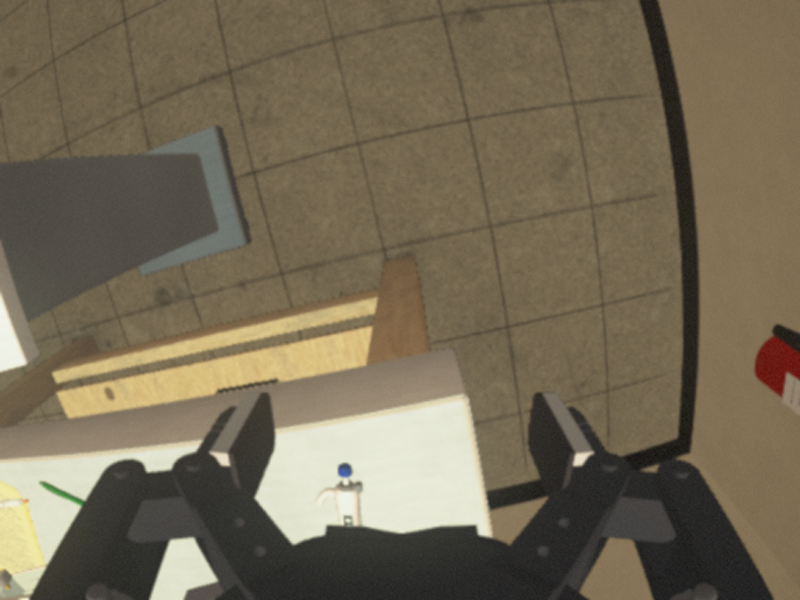

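Nothing moved (the calls were refused), so the picture is the start view again. I'll send all the keys in each row.

Call:
{"op": "drive_tool", "data": {"plan": [{"x":-9,"y":-4.6,"z":0,"ax":0,"ay":0,"az":0,"hand":45},{"x":-9,"y":-4.6,"z":0,"ax":0,"ay":0,"az":0,"hand":45},{"x":-9,"y":-4.6,"z":0,"ax":0,"ay":0,"az":0,"hand":45},{"x":-9,"y":-4.6,"z":0,"ax":0,"ay":0,"az":0,"hand":45},{"x":-9,"y":-4.6,"z":0,"ax":0,"ay":0,"az":0,"hand":45},{"x":-9,"y":-4.6,"z":0,"ax":0,"ay":0,"az":0,"hand":45},{"x":-9,"y":-4.6,"z":0,"ax":0,"ay":0,"az":0,"hand":45},{"x":-9,"y":-4.6,"z":0,"ax":0,"ay":0,"az":0,"hand":45}], "grip_force": 30}}

```text
clock: 1.0
eef_pos: [447.3, 350.8, 250.1]
tcp_rot: [3.141, 0.0, 2.917]
contact_force: [0.3, 0.1, -0.6]
opening: 0.529
grasp_force: 0.0
```

Call:
{"op": "drive_tool", "data": {"plan": [{"x":-1.4,"y":-1.2,"z":0,"ax":0,"ay":0,"az":0,"hand":45},{"x":-1.4,"y":-1.2,"z":0,"ax":0,"ay":0,"az":0,"hand":45},{"x":-1.4,"y":-1.2,"z":0,"ax":0,"ay":0,"az":0,"hand":45},{"x":-1.4,"y":-1.2,"z":0,"ax":0,"ay":0,"az":0,"hand":45}]}}

```text
clock: 1.4
eef_pos: [501.2, 277.5, 249.8]
tcp_rot: [-3.142, -0.0, 2.914]
contact_force: [-0.4, 0.2, 0.6]
opening: 0.525
grasp_force: 0.0
```

```bash
cat >> h.py <<'E'
import pickle
def snap(tag):
    s=monitor.sense(); i=imaging.camera_info("wrist"); im=imaging.grab_frame("wrist")
    pickle.dump((i,im,s),open(f"pics/{tag}.pkl","wb"))
    cv2.imwrite(f"pics/{tag}.png",cv2.resize(im[:,:,::-1],(800,600),interpolation=cv2.INTER_CUBIC))
    print(s["clock"],s["eef_pos"].round(1),s["tcp_rot"].round(3),s["qpos"].round(2)); return i,im,s
def toolshift(d,yaw):  # world delta (mm) -> tool units, tool pointing down
    c,s=np.cos(yaw),np.sin(yaw); return np.round(np.array([c*d[0]+s*d[1], s*d[0]-c*d[1], -(d[2] if len(d)>2 else 0)])/50,3)
E
python3 -c "
from h import *
snap('w2')"
```

```text
1.4 [501.2 277.5 249.8] [-3.142 -0.     2.914] [ 0.5   0.27  1.75  0.    1.12 -0.84]
```

View pics/w2.png

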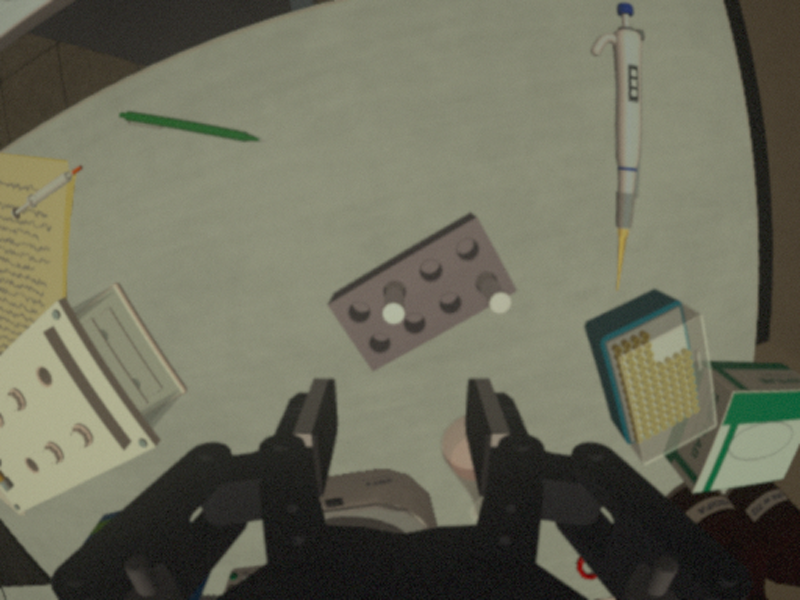

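The wrist view shows the rack with column tops at (393,313) and (499,302) in the 800x600 picture, the other six holes empty, and part of the manifold lid at the lower left with its two open ports at about (45,376) and (32,465).

Run:
```python
from h import *
i,im,s=pickle.load(open('pics/w2.pkl','rb'))
hsv=cv2.cvtColor(im,cv2.COLOR_RGB2HSV); f=800/512
m=((im.min(2)>205)).astype(np.uint8); m[:, :200]=0; m[230:]=0;m[:160]=0;m[:,345:]=0
n,l,st,c=cv2.connectedComponentsWithStats(m)
for k in range(1,n):
    if st[k,4]>30: print('disc',st[k],c[k],onz("wrist",c[k],86,i).round(1))
print([im[200,251],im[193,319]])
hol={'00':(359,312),'03':(467,249),'02':(430,270),'10':(379,343),'11':(414,323),'12':(450,302)}
P={k:onz("wrist",(u/f,v/f),34,i)[:2] for k,(u,v) in hol.items()}
for k in P: print(k,P[k].round(1))
for p in [(332,303),(473,219),(516,290),(374,369)]: print('corner',onz("wrist",(p[0]/f,p[1]/f),34,i).round(1))
for p,z in [((45,376),115),((32,465),115),((183,388),0),((117,285),0)]: print(p,onz("wrist",(p[0]/f,p[1]/f),z,i).round(1))
print(proj("wrist",[501.2,277.5,249.8],i)*f)
```

```text
[array([179, 184, 162], dtype=uint8), array([177, 180, 155], dtype=uint8)]
00 [526.5 238.4]
03 [496.6 329. ]
02 [506.3 298.6]
10 [555.  247.2]
11 [544.8 277.7]
12 [534.3 308.3]
corner [514.7 219.8  34. ]
corner [475.4 337.8  34. ]
corner [536.3 360.6  34. ]
corner [576.1 237.8  34. ]
(45, 376) [496.9  -9.5 115. ]
(32, 465) [577.3 -91.7 115. ]
(183, 388) [573.6  41.    0. ]
(117, 285) [458.1  10.    0. ]
[400.63853002 428.42236329]
```

Run:
```python
from h import *
i,im,s=pickle.load(open('pics/w2.pkl','rb'))
for c0 in [(251,200),(319,193)]:
    m=np.zeros(im.shape[:2],np.uint8); x,y=c0; m[y-12:y+13,x-12:x+13]=(im[y-12:y+13,x-12:x+13].min(2)>135)
    n,l,st,c=cv2.connectedComponentsWithStats(m); k=l[y,x]
    p=onz("wrist",c[k],86,i); print(st[k],c[k].round(1),p.round(1), onz("wrist",(c[k][0]+5.5,c[k][1]),86,i).round(1)-p.round(1))
    d=p[:2]-s["eef_pos"][:2]; print(toolshift(d,2.917))
```

```text
[245 194  14  13 136] [251.4 200.2] [516.3 268.5  86. ] [1.2 5.4 0. ]
[-0.333 -0.108  0.   ]
[314 188  13  13 133] [319.9 193.6] [525.1 338.5  86. ] [1.3 5.7 0. ]
[-0.195  1.297  0.   ]
```

Both column tops sit within 1 mm of the rack-grid positions. Descending on the first column.

Call:
{"op": "drive_tool", "data": {"plan": [{"x":-0.33,"y":-0.11,"z":0.8,"ax":0,"ay":0,"az":0,"hand":34},{"x":-0.33,"y":-0.11,"z":1.7,"ax":0,"ay":0,"az":0,"hand":34},{"x":-0.33,"y":-0.11,"z":2.5,"ax":0,"ay":0,"az":0,"hand":34},{"x":-0.33,"y":-0.11,"z":3.2,"ax":0,"ay":0,"az":0,"hand":34},{"x":-0.33,"y":-0.11,"z":3.75,"ax":0,"ay":0,"az":0,"hand":34},{"x":-0.33,"y":-0.11,"z":3.75,"ax":0,"ay":0,"az":0,"hand":34},{"x":-0.33,"y":-0.11,"z":3.75,"ax":0,"ay":0,"az":0,"hand":5},{"x":-0.33,"y":-0.11,"z":3.75,"ax":0,"ay":0,"az":0,"hand":5}], "grip_force": 25}}

```text
clock: 2.25
eef_pos: [515.9, 270.0, 63.9]
tcp_rot: [3.141, 0.001, 2.918]
contact_force: [-0.2, -0.4, -0.4]
opening: 0.155
grasp_force: 24.7
```

Call:
{"op": "drive_tool", "data": {"plan": [{"x":0,"y":0,"z":0,"ax":0,"ay":0,"az":0,"hand":5},{"x":0,"y":0,"z":0,"ax":0,"ay":0,"az":0,"hand":5},{"x":0,"y":0,"z":0,"ax":0,"ay":0,"az":0,"hand":5}]}}

```text
clock: 2.55
eef_pos: [516.3, 269.7, 63.5]
tcp_rot: [3.14, 0.001, 2.917]
contact_force: [-0.7, 0.4, 3.1]
opening: 0.153
grasp_force: 25.0
```

Gripped (opening 13 mm, 25 N). Lifting and carrying it to over the manifold for a close look.

Call:
{"op": "drive_tool", "data": {"plan": [{"x":0,"y":0,"z":-0.9,"ax":0,"ay":0,"az":0,"hand":5},{"x":0,"y":0,"z":-1.9,"ax":0,"ay":0,"az":0,"hand":5},{"x":-0.2,"y":-0.8,"z":-2.8,"ax":0,"ay":0,"az":0,"hand":5},{"x":-0.4,"y":-1.6,"z":-3.4,"ax":0,"ay":0,"az":0,"hand":5},{"x":-0.6,"y":-2.5,"z":-3.8,"ax":0,"ay":0,"az":0,"hand":5},{"x":-0.9,"y":-3.5,"z":-3.8,"ax":0,"ay":0,"az":0,"hand":5},{"x":-1.2,"y":-4.5,"z":-3.8,"ax":0,"ay":0,"az":0,"hand":5},{"x":-1.5,"y":-5.4,"z":-3.8,"ax":0,"ay":0,"az":0,"hand":5}]}}

```text
clock: 3.35
eef_pos: [527.7, -0.0, 253.7]
tcp_rot: [3.141, 0.003, 2.917]
contact_force: [0.9, -0.8, -0.7]
opening: 0.157
grasp_force: 25.1
```

Call:
{"op": "drive_tool", "data": {"plan": [{"x":-0.2,"y":-0.7,"z":0,"ax":0,"ay":0,"az":0,"hand":5},{"x":-0.2,"y":-0.9,"z":0,"ax":0,"ay":0,"az":0,"hand":5},{"x":-0.2,"y":-0.9,"z":0,"ax":0,"ay":0,"az":0,"hand":5}]}}

```text
clock: 3.65
eef_pos: [527.1, -45.4, 252.7]
tcp_rot: [3.141, 0.001, 2.914]
contact_force: [0.2, 0.9, -0.2]
opening: 0.15
grasp_force: 25.1
```

```bash
python3 -c "
from h import *
snap('w3')"
```

```text
3.65 [527.1 -45.4 252.7] [3.141e+00 1.000e-03 2.914e+00] [-0.09  0.2   1.84  0.    1.11 -1.43]
```

View pics/w3.png

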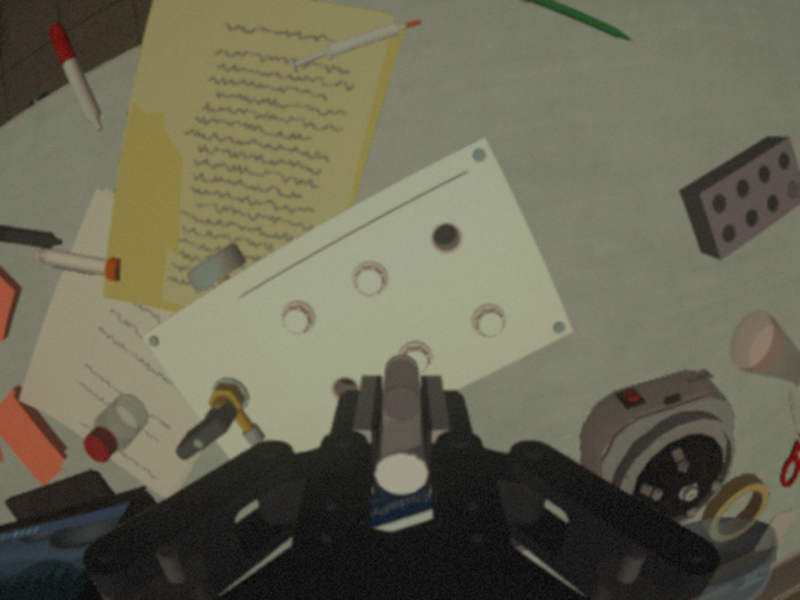

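This view shows the column held between the fingers, port_0 at (446,237), port_1 at (345,385), the caps at (370,278), (298,317), (489,321) and (415,355), and the handle bar around (210,428).

Run:
```python
from h import *
i,im,s=pickle.load(open('pics/w3.pkl','rb')); f=800/512
g=im.max(2)
def blob(c0,w,th):
    x,y=int(c0[0]/f),int(c0[1]/f); m=np.zeros(g.shape,np.uint8); m[y-w:y+w+1,x-w:x+w+1]=g[y-w:y+w+1,x-w:x+w+1]<th
    n,l,st,c=cv2.connectedComponentsWithStats(m); k=1+st[1:,4].argmax(); print(st[k],(c[k]*f).round(1)); x0,y0,w0,h0=st[k][:4]; return np.array([x0+(w0-1)/2,y0+(h0-1)/2])
a=blob((446,237),13,120); p0=onz("wrist",a,115,i); b=blob((345,385),8,110); p1=onz("wrist",b,115,i)
print(p0,p1,np.hypot(*(p1-p0)[:2]))
W=[p0[:2]];L=[(-28,85)]
for p,l in [((370,277),(-28,35)),((298,317),(-28,-15)),((489,320),(28,85))]:
    W.append(onz("wrist",(p[0]/f,p[1]/f),124,i)[:2]);L.append(l); print(l,W[-1].round(1))
W.append(p1[:2]);L.append((28,-15))
W=np.array(W);L=np.array(L,float);w=W.mean(0);l=L.mean(0);H=(L-l).T@(W-w);yaw=np.arctan2(H[0,1]-H[1,0],H[0,0]+H[1,1])
R=np.array([[np.cos(yaw),-np.sin(yaw)],[np.sin(yaw),np.cos(yaw)]]);o=w-R@l
print('yaw',yaw,'o',o,'res',(L@R.T+o-W).round(1).tolist())
P0=o+R@[-28,85];P1=o+R@[28,-15];V=o+R@[0,-96];print('ports',P0,P1,'valve',V)
for P in (P0,P1):print(toolshift(P-s["eef_pos"][:2],2.917))
# handle ends & held column
for p in [(185,450),(237,405)]: print(onz("wrist",(p[0]/f,p[1]/f),163,i).round(1))
e=s["eef_pos"]; print('col',onz("wrist",(401/f,472/f),e[2]-63.5+86,i).round(1), proj("wrist",e+[0,0,-55],i)*f,proj("wrist",e+[0,0,22],i)*f)
```

```text
[277 143  17  17 231] [445.5 236.4]
[214 242  15  13 163] [345.7 388.2]
[495.83014211 -12.30474135 115.        ] [575.84120292 -92.90936485 115.        ] 113.57321506721559
(-28, 35) [507.6 -58.7]
(-28, -15) [ 521.1 -105.6]
(28, 85) [547.9   2.4]
yaw 0.26754953334209564 o [544.31296731 -85.69915711] res [[-1.0, 1.2], [0.5, -0.7], [0.2, -1.9], [0.9, 1.3], [-0.6, 0.1]]
ports [494.83780126 -11.12565013] [575.28230688 -92.7631508 ] valve [ 569.69238649 -178.2836325 ]
[0.781 0.525 0.   ]
[-1.151 -0.708  0.   ]
[ 575.6 -190.8  163. ]
[ 551.3 -143.6  163. ]
col [526.9 -45.2 275.2] [400.69931203 357.15455491] [400.36945712 471.50932595]
```

The held column lines up with the TCP, and the two ports measure 113.6 mm apart against 114.6 nominal. Hovering over port_0.

Call:
{"op": "drive_tool", "data": {"plan": [{"x":0.4,"y":0.25,"z":0,"ax":0,"ay":0,"az":0,"hand":5},{"x":0.76,"y":0.51,"z":0.4,"ax":0,"ay":0,"az":0,"hand":5},{"x":0.76,"y":0.51,"z":1.0,"ax":0,"ay":0,"az":0,"hand":5},{"x":0.76,"y":0.51,"z":1.35,"ax":0,"ay":0,"az":0,"hand":5},{"x":0.76,"y":0.51,"z":1.35,"ax":0,"ay":0,"az":0,"hand":5},{"x":0.76,"y":0.51,"z":1.35,"ax":0,"ay":0,"az":0,"hand":5}]}}

```text
clock: 4.3
eef_pos: [496.0, -9.8, 185.3]
tcp_rot: [3.141, -0.0, 2.918]
contact_force: [0.2, 0.0, 0.0]
opening: 0.153
grasp_force: 25.1
```

Run:
```python
from h import *
i,im,s=snap('w4'); f=800/512; e=s["eef_pos"]
print(proj("wrist",[495.8,-12.3,115],i)*f, proj("wrist",e+[0,0,-55],i)*f)
x,y=(proj("wrist",[495.8,-12.3,115],i)).astype(int)
cv2.imwrite("pics/w4c.png",cv2.resize(im[y-50:y+50,x-70:x+70,::-1],(700,500),interpolation=cv2.INTER_CUBIC)); print(x-70,y-50)
```

```text
4.3 [496.   -9.8 185.3] [ 3.141 -0.     2.918] [-0.02  0.23  1.97  0.    0.94 -1.37]
[395.15704851 344.05034059] [400.69552754 357.16965239]
182 170
```

View pics/w4c.png

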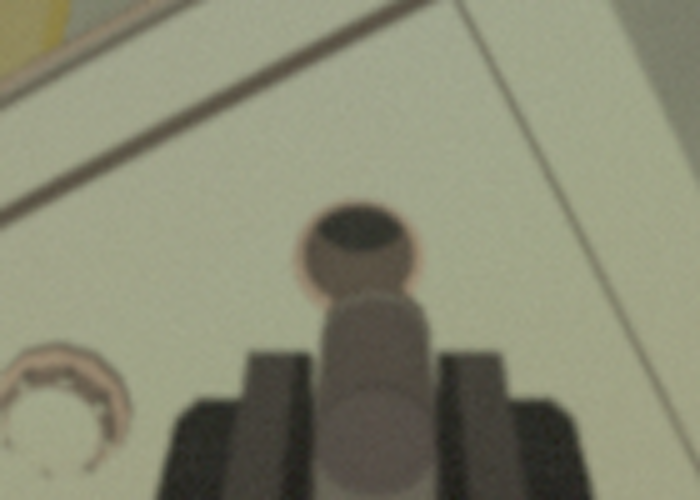

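The port mouth sits at about (358,254) in the crop, and the column's axis (column about 375) is slightly right of it, so a small correction along y is needed.

Run:
```python
from h import *
i,im,s=pickle.load(open('pics/w4.pkl','rb'))
for y in (252,257):
    p=onz("wrist",(182+358.5/5-.4,170+y/5-.4),115,i); print(p, toolshift(p[:2]-s["eef_pos"][:2],2.917))
print(onz("wrist",(182+300/5,170+255/5),115,i)-onz("wrist",(182+417/5,170+255/5),115,i))
# column's bottom vs expectation: crop col 375
e=s["eef_pos"];print((proj("wrist",e+[0,0,-50],i)-[182,170])*5,(proj("wrist",e+[0,0,-10],i)-[182,170])*5)
```

```text
[495.71933681 -11.99301459 115.        ] [-0.004 -0.045  0.   ]
[496.46164575 -12.16436784 115.        ] [-0.019 -0.045  0.   ]
[ -3.63056234 -16.07892571   0.        ]
[372.18020083 308.79632905] [371.72091053 468.67598585]
```

Call:
{"op": "drive_tool", "data": {"plan": [{"x":-0.01,"y":-0.05,"z":0,"ax":0,"ay":0,"az":0,"hand":5},{"x":-0.01,"y":-0.05,"z":0.15,"ax":0,"ay":0,"az":0,"hand":5},{"x":-0.01,"y":-0.05,"z":0.3,"ax":0,"ay":0,"az":0,"hand":5},{"x":-0.01,"y":-0.05,"z":0.4,"ax":0,"ay":0,"az":0,"hand":5},{"x":-0.01,"y":-0.05,"z":0.48,"ax":0,"ay":0,"az":0,"hand":5},{"x":-0.01,"y":-0.05,"z":0.48,"ax":0,"ay":0,"az":0,"hand":5}]}}

```text
clock: 4.95
eef_pos: [495.1, -13.1, 160.1]
tcp_rot: [3.141, -0.002, 2.916]
contact_force: [-0.5, 2.4, -2.5]
opening: 0.159
grasp_force: 25.0
```

Call:
{"op": "drive_tool", "data": {"plan": [{"x":0,"y":0.01,"z":0.06,"ax":0,"ay":0,"az":0,"hand":5},{"x":0,"y":0.01,"z":0.12,"ax":0,"ay":0,"az":0,"hand":5},{"x":0,"y":0.01,"z":0.18,"ax":0,"ay":0,"az":0,"hand":5},{"x":0,"y":0.01,"z":0.22,"ax":0,"ay":0,"az":0,"hand":5},{"x":0,"y":0.01,"z":0.22,"ax":0,"ay":0,"az":0,"hand":5}]}}

```text
clock: 5.45
eef_pos: [495.6, -12.8, 149.5]
tcp_rot: [3.142, -0.001, 2.917]
contact_force: [-0.6, 3.5, -2.6]
opening: 0.153
grasp_force: 24.9
```

Down 21 mm with only a few newtons. Releasing and retreating.

Call:
{"op": "drive_tool", "data": {"plan": [{"x":0,"y":0,"z":0,"ax":0,"ay":0,"az":0,"hand":32},{"x":0,"y":0,"z":0,"ax":0,"ay":0,"az":0,"hand":32},{"x":0,"y":0,"z":0,"ax":0,"ay":0,"az":0,"hand":32},{"x":0,"y":0,"z":-0.6,"ax":0,"ay":0,"az":0,"hand":32},{"x":0,"y":0,"z":-1.4,"ax":0,"ay":0,"az":0,"hand":32},{"x":0,"y":0,"z":-2,"ax":0,"ay":0,"az":0,"hand":32},{"x":0,"y":0,"z":-2,"ax":0,"ay":0,"az":0,"hand":32}]}}

```text
clock: 6.15
eef_pos: [498.5, -13.2, 254.3]
tcp_rot: [3.14, 0.008, 2.917]
contact_force: [0.5, -0.5, -0.1]
opening: 0.373
grasp_force: 0.0
```

Run:
```python
from h import *
i,im,s=snap('w5'); e=s["eef_pos"]
P=np.array([495.8,-12.4])
tp=proj("wrist",[*P,171],i); print('exp top',tp)
x,y=tp.astype(int); m=(im[y-15:y+16,x-15:x+16].min(2)>150).astype(np.uint8)
print(im[y,x], im[y-14:y+15:4,x].tolist())
cv2.imwrite("pics/w5c.png",cv2.resize(im[y-50:y+50,x-70:x+70,::-1],(560,400),interpolation=cv2.INTER_CUBIC)); print(x-70,y-50)
print(toolshift(np.array([525.1,338.5])-e[:2],2.917))
```

```text
6.15 [498.5 -13.2 254.3] [3.14  0.008 2.917] [-0.03  0.15  1.9  -0.    1.09 -1.38]
exp top [256.67466971 208.77460055]
[164 167 147] [[96, 90, 79], [99, 92, 81], [161, 167, 146], [163, 168, 147], [163, 169, 147], [160, 164, 143], [163, 165, 137], [163, 166, 139]]
186 158
[1.048 6.976 0.   ]
```

View pics/w5c.png

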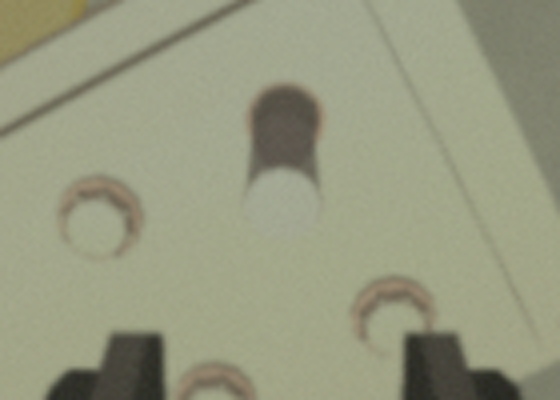

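Column one stands in port_0, its top at crop (283,200) where a fully seated column is predicted to be (283,203). Going for the second column.

Call:
{"op": "drive_tool", "data": {"plan": [{"x":0.14,"y":1,"z":0,"ax":0,"ay":0,"az":0,"hand":34},{"x":0.28,"y":1.98,"z":0,"ax":0,"ay":0,"az":0,"hand":34},{"x":0.42,"y":2.95,"z":0,"ax":0,"ay":0,"az":0,"hand":34},{"x":0.56,"y":3.93,"z":0,"ax":0,"ay":0,"az":0,"hand":34},{"x":0.7,"y":4.9,"z":0,"ax":0,"ay":0,"az":0,"hand":34},{"x":0.84,"y":5.88,"z":0,"ax":0,"ay":0,"az":0,"hand":34},{"x":1.0,"y":6.97,"z":0,"ax":0,"ay":0,"az":0,"hand":34},{"x":1.0,"y":6.97,"z":0,"ax":0,"ay":0,"az":0,"hand":34}]}}

```text
clock: 7.0
eef_pos: [524.4, 342.7, 248.2]
tcp_rot: [3.141, -0.001, 2.92]
contact_force: [0.5, 0.2, 0.2]
opening: 0.397
grasp_force: 0.0
```

Call:
{"op": "drive_tool", "data": {"plan": [{"x":0,"y":0,"z":0.5,"ax":0,"ay":0,"az":0,"hand":34},{"x":0,"y":0,"z":1.0,"ax":0,"ay":0,"az":0,"hand":34},{"x":0,"y":0,"z":1.8,"ax":0,"ay":0,"az":0,"hand":34},{"x":0,"y":0,"z":2.0,"ax":0,"ay":0,"az":0,"hand":34},{"x":0,"y":0,"z":2.0,"ax":0,"ay":0,"az":0,"hand":34}]}}

```text
clock: 7.5
eef_pos: [523.5, 336.6, 147.6]
tcp_rot: [-3.138, -0.003, 2.917]
contact_force: [0.6, -0.3, -0.4]
opening: 0.398
grasp_force: 0.0
```

Run:
```python
from h import *
i,im,s=snap('w6'); e=s["eef_pos"]
x,y=proj("wrist",[525.1,338.5,86],i).astype(int); print(x,y)
m=np.zeros(im.shape[:2],np.uint8); m[y-20:y+21,x-20:x+21]=im[y-20:y+21,x-20:x+21].min(2)>135
n,l,st,c=cv2.connectedComponentsWithStats(m)
for k in range(1,n):
  if st[k,4]>30: p=onz("wrist",c[k],86,i); print(st[k],p.round(1),toolshift(p[:2]-e[:2],2.917))
```

```text
7.5 [523.5 336.6 147.6] [-3.138e+00 -3.000e-03  2.917e+00] [ 0.57  0.46  1.72 -0.    0.97 -0.78]
260 226
[251 218  21  20 314] [525.9 338.8  86. ] [-0.037  0.053  0.   ]
```

Call:
{"op": "drive_tool", "data": {"plan": [{"x":-0.03,"y":0.04,"z":0.4,"ax":0,"ay":0,"az":0,"hand":34},{"x":-0.03,"y":0.04,"z":0.9,"ax":0,"ay":0,"az":0,"hand":34},{"x":-0.03,"y":0.04,"z":1.4,"ax":0,"ay":0,"az":0,"hand":34},{"x":-0.03,"y":0.04,"z":1.68,"ax":0,"ay":0,"az":0,"hand":34},{"x":-0.03,"y":0.04,"z":1.68,"ax":0,"ay":0,"az":0,"hand":34},{"x":-0.03,"y":0.04,"z":1.68,"ax":0,"ay":0,"az":0,"hand":5},{"x":-0.03,"y":0.04,"z":1.68,"ax":0,"ay":0,"az":0,"hand":5},{"x":-0.03,"y":0.04,"z":1.68,"ax":0,"ay":0,"az":0,"hand":5}]}}

```text
clock: 8.35
eef_pos: [527.5, 339.7, 67.4]
tcp_rot: [3.141, 0.002, 2.917]
contact_force: [-0.3, -2.5, 4.3]
opening: 0.156
grasp_force: 24.5
```

Call:
{"op": "drive_tool", "data": {"plan": [{"x":0,"y":0,"z":0,"ax":0,"ay":0,"az":0,"hand":5},{"x":0,"y":0,"z":0,"ax":0,"ay":0,"az":0,"hand":5},{"x":0,"y":0,"z":0,"ax":0,"ay":0,"az":0,"hand":5}]}}

```text
clock: 8.65
eef_pos: [527.5, 339.7, 67.3]
tcp_rot: [3.141, 0.002, 2.917]
contact_force: [-0.8, -3.4, 7.9]
opening: 0.153
grasp_force: 24.8
```

Call:
{"op": "drive_tool", "data": {"plan": [{"x":0,"y":0,"z":-0.9,"ax":0,"ay":0,"az":0,"hand":5},{"x":0,"y":0,"z":-1.9,"ax":0,"ay":0,"az":0,"hand":5},{"x":-0.2,"y":-0.6,"z":-2.8,"ax":0,"ay":0,"az":0,"hand":5},{"x":-0.5,"y":-1.4,"z":-3.4,"ax":0,"ay":0,"az":0,"hand":5},{"x":-0.8,"y":-2.3,"z":-3.7,"ax":0,"ay":0,"az":0,"hand":5},{"x":-1.1,"y":-3.2,"z":-3.7,"ax":0,"ay":0,"az":0,"hand":5},{"x":-1.4,"y":-4.1,"z":-3.7,"ax":0,"ay":0,"az":0,"hand":5},{"x":-1.7,"y":-5,"z":-3.7,"ax":0,"ay":0,"az":0,"hand":5}]}}

```text
clock: 9.45
eef_pos: [554.1, 75.2, 252.1]
tcp_rot: [3.141, 0.002, 2.917]
contact_force: [1.2, -0.5, -0.4]
opening: 0.154
grasp_force: 25.1
```

Call:
{"op": "drive_tool", "data": {"plan": [{"x":-0.3,"y":-0.8,"z":0,"ax":0,"ay":0,"az":0,"hand":5},{"x":-0.6,"y":-1.6,"z":0,"ax":0,"ay":0,"az":0,"hand":5},{"x":-0.9,"y":-2.4,"z":0,"ax":0,"ay":0,"az":0,"hand":5},{"x":-1.15,"y":-3.2,"z":0,"ax":0,"ay":0,"az":0,"hand":5},{"x":-1.15,"y":-3.2,"z":0.6,"ax":0,"ay":0,"az":0,"hand":5},{"x":-1.15,"y":-3.2,"z":1.1,"ax":0,"ay":0,"az":0,"hand":5},{"x":-1.15,"y":-3.2,"z":1.1,"ax":0,"ay":0,"az":0,"hand":5},{"x":-1.15,"y":-3.2,"z":1.1,"ax":0,"ay":0,"az":0,"hand":5}]}}

```text
clock: 10.25
eef_pos: [574.4, -91.7, 196.5]
tcp_rot: [3.141, 0.0, 2.917]
contact_force: [0.7, 0.3, 1.9]
opening: 0.156
grasp_force: 25.1
```

Run:
```python
from h import *
i,im,s=snap('w7'); e=s["eef_pos"]; print(e)
x,y=(proj("wrist",[576,-93,115],i)).astype(int)
cv2.imwrite("pics/w7c.png",cv2.resize(im[y-50:y+70,x-70:x+70,::-1],(700,600),interpolation=cv2.INTER_CUBIC)); print(x-70,y-50)
print((proj("wrist",e+[0,0,86-67.3],i)-[x-70,y-50])*5,(proj("wrist",e+[0,0,-54],i)-[x-70,y-50])*5,(proj("wrist",[576,-93,115],i)-[x-70,y-50])*5)
```

```text
10.25 [574.4 -91.7 196.5] [3.141 0.    2.917] [-0.16  0.34  1.78  0.    1.02 -1.51]
[574.44961023 -91.7449557  196.54449541]
185 166
[356.42032855 655.91141717] [357.34025363 316.39756016] [351.61039157 251.43314699]
```

View pics/w7c.png

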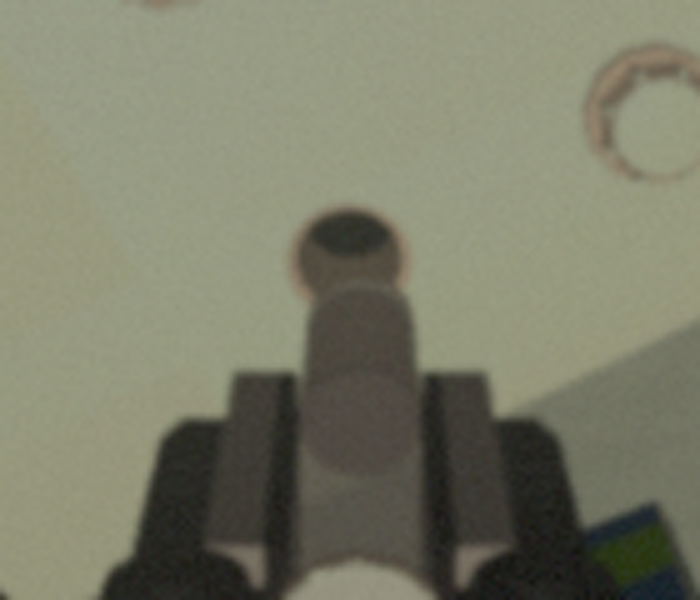

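The crop shows the port_1 mouth at about (350,260) with the column's bottom just below it at (358,300), so it's nearly aligned. Working out the last correction.

Run:
```python
from h import *
i,im,s=pickle.load(open('pics/w7.pkl','rb'))
for y in (257,262):
    p=onz("wrist",(185+70-.4,166+y/5-.4),115,i); print(p, toolshift(p[:2]-s["eef_pos"][:2],2.917))
```

```text
[576.43585346 -93.64903868 115.        ] [-0.047 -0.028  0.   ]
[577.21483785 -93.82860199 115.        ] [-0.063 -0.028  0.   ]
```

Call:
{"op": "drive_tool", "data": {"plan": [{"x":-0.055,"y":-0.03,"z":0,"ax":0,"ay":0,"az":0,"hand":5},{"x":-0.055,"y":-0.03,"z":0.2,"ax":0,"ay":0,"az":0,"hand":5},{"x":-0.055,"y":-0.03,"z":0.35,"ax":0,"ay":0,"az":0,"hand":5},{"x":-0.055,"y":-0.03,"z":0.47,"ax":0,"ay":0,"az":0,"hand":5},{"x":-0.055,"y":-0.03,"z":0.57,"ax":0,"ay":0,"az":0,"hand":5},{"x":-0.055,"y":-0.03,"z":0.64,"ax":0,"ay":0,"az":0,"hand":5},{"x":-0.055,"y":-0.03,"z":0.64,"ax":0,"ay":0,"az":0,"hand":5}]}}

```text
clock: 11.0
eef_pos: [576.5, -94.0, 163.4]
tcp_rot: [-3.142, -0.0, 2.917]
contact_force: [1.3, 0.1, -0.5]
opening: 0.156
grasp_force: 25.1
```

Call:
{"op": "drive_tool", "data": {"plan": [{"x":0,"y":0,"z":0.06,"ax":0,"ay":0,"az":0,"hand":5},{"x":0,"y":0,"z":0.12,"ax":0,"ay":0,"az":0,"hand":5},{"x":0,"y":0,"z":0.17,"ax":0,"ay":0,"az":0,"hand":5},{"x":0,"y":0,"z":0.2,"ax":0,"ay":0,"az":0,"hand":5},{"x":0,"y":0,"z":0.2,"ax":0,"ay":0,"az":0,"hand":5}]}}

```text
clock: 11.5
eef_pos: [576.8, -94.0, 153.8]
tcp_rot: [3.142, 0.0, 2.917]
contact_force: [0.6, -0.0, -1.0]
opening: 0.157
grasp_force: 25.1
```

Call:
{"op": "drive_tool", "data": {"plan": [{"x":0,"y":0,"z":0,"ax":0,"ay":0,"az":0,"hand":32},{"x":0,"y":0,"z":0,"ax":0,"ay":0,"az":0,"hand":32},{"x":0,"y":0,"z":0,"ax":0,"ay":0,"az":0,"hand":32},{"x":0,"y":0,"z":-0.6,"ax":0,"ay":0,"az":0,"hand":32},{"x":0,"y":0,"z":-1.4,"ax":0,"ay":0,"az":0,"hand":32},{"x":0,"y":0,"z":-2,"ax":0,"ay":0,"az":0,"hand":32},{"x":0.8,"y":0,"z":-2,"ax":0,"ay":0,"az":0,"hand":32},{"x":0.8,"y":0,"z":-2,"ax":0,"ay":0,"az":0,"hand":32}]}}

```text
clock: 12.3
eef_pos: [534.1, -84.4, 254.4]
tcp_rot: [-3.142, -0.002, 2.917]
contact_force: [-1.2, -0.2, -0.6]
opening: 0.372
grasp_force: 0.0
```

Run:
```python
from h import *
i,im,s=snap('w8')
print([proj("wrist",p,i).round(0).tolist() for p in ([577,-94,171],[496,-12.5,171],[570,-178,163])])
```

```text
12.3 [534.1 -84.4 254.4] [-3.142e+00 -2.000e-03  2.917e+00] [-0.16  0.22  1.81  0.    1.12 -1.51]
[[257.0, 264.0], [342.0, 143.0], [161.0, 269.0]]
```

View pics/w8.png

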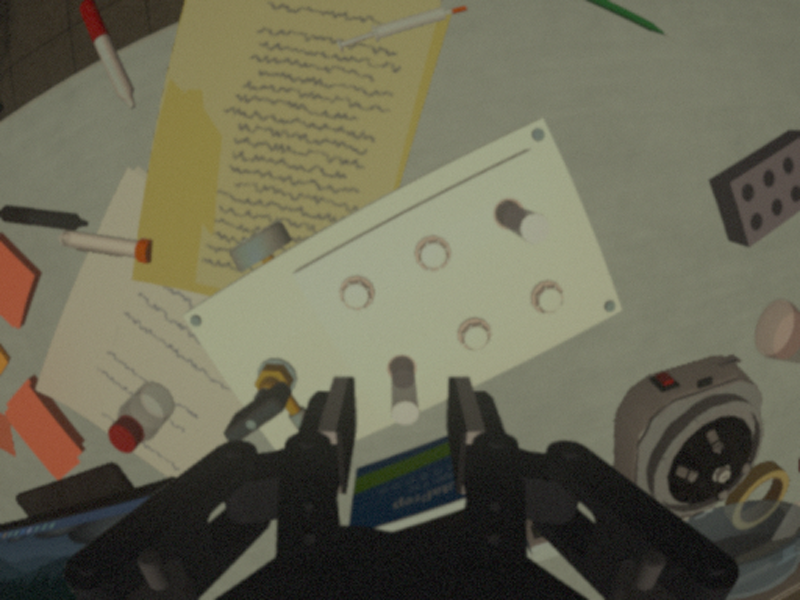

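Both columns are standing, with tops at (533,228) and (404,412) where they are predicted. The handle bar runs from about (228,432) to (287,398), next to the left finger. Measuring it in both views.

Run:
```python
from h import *
f=800/512
for tag,box in (('w3',(112,255,156,298)),('w8',(140,240,192,290))):
    i,im,s=pickle.load(open(f'pics/{tag}.pkl','rb')); x0,y0,x1,y1=box
    c=im[y0:y1,x0:x1].astype(int); v=c.max(2); sat=v-c.min(2)
    m=((v<105)&(sat<22)).astype(np.uint8)
    n,l,st,cc=cv2.connectedComponentsWithStats(m)
    for k in range(1,n):
        if st[k,4]<120: continue
        pts=np.argwhere(l==k)[:,::-1]+[x0,y0]
        W=np.array([onz("wrist",p,158,i)[:2] for p in pts],np.float32)
        r_=cv2.minAreaRect(W); vx=cv2.fitLine(W,cv2.DIST_L2,0,.01,.01).ravel()
        print(tag,st[k],'rect',np.round(r_[0],1),np.round(r_[1],1),round(r_[2],1),'ang',np.degrees(np.arctan2(vx[1],vx[0])).round(1))
    for row in m: print(''.join('#' if a else '.' for a in row))
print(s["eef_pos"])
```

```text
w3 [  1   3  38  36 615] rect [ 568.3 -175.1] [15.6 59.5] 29.4 ang -62.3
............................................
............................................
............................................
.................................###.......#
...............................######......#
..............................########......
............................##########......
......................#################.....
.....................##################.....
.....................##################.....
....................###################.....
....................##################......
...................###################......
..................###################.......
.................####################.......
................#####################.......
...............#####################........
.............######################.........
............#######################.........
...........#######################..........
.........#########################..........
........#########################...........
.......########################......
[... 3044 characters left out ...]
....................###
....################...........................#####
....##############............................######
.....############............................#######
......###########...........................########
.....###############.......................#########
....##################.....................#########
..#####################...................##########
########################..................##########
########################..................##########
#########################...............############
#########################.......####################
##########################.#########################
[534.07191582 -84.36353901 254.37691064]
```

Run:
```python
from h import *
A=[];
for tag,px in (('w3',(126.5,283.3)),('w8',(160.2,271.7))):
    i,im,s=pickle.load(open(f'pics/{tag}.pkl','rb')); A.append(ray("wrist",px,i)); print(tag,onz("wrist",px,163,i).round(1))
M=sum(np.eye(3)-np.outer(d,d)/(d@d) for c,d in A); b=sum((np.eye(3)-np.outer(d,d)/(d@d))@c for c,d in A); X=np.linalg.solve(M,b); print(X)
e=monitor.sense()["eef_pos"]
for T in ([571.5,-179],X[:2]): print(toolshift(np.array(T)-e[:2],2.917))
```

```text
w3 [ 571.6 -179.4  163. ]
w8 [ 572.5 -180.1  163. ]
[ 573.84550017 -181.73557751  159.80987736]
[-1.116 -1.679  0.   ]
[-1.174 -1.722  0.   ]
```

The spot on the handle's axis and the port-based model agree on the spindle at (571.7, -179.4), with the bar at about 116° and the manifold yaw at 15.5°. Going above it and turning the tool.

Call:
{"op": "drive_tool", "data": {"plan": [{"x":-0.2,"y":-0.3,"z":0,"ax":0,"ay":0,"az":1.4,"hand":36},{"x":-0.4,"y":-0.6,"z":0,"ax":0,"ay":0,"az":2.8,"hand":36},{"x":-0.6,"y":-0.9,"z":0,"ax":0,"ay":0,"az":4.2,"hand":36},{"x":-0.8,"y":-1.2,"z":0,"ax":0,"ay":0,"az":5.6,"hand":36},{"x":-1.0,"y":-1.5,"z":0,"ax":0,"ay":0,"az":7,"hand":36},{"x":-1.12,"y":-1.69,"z":0,"ax":0,"ay":0,"az":8.5,"hand":36},{"x":-1.12,"y":-1.69,"z":0,"ax":0,"ay":0,"az":8.5,"hand":36},{"x":-1.12,"y":-1.69,"z":0,"ax":0,"ay":0,"az":8.5,"hand":36}]}}

```text
clock: 13.15
eef_pos: [573.3, -179.8, 253.4]
tcp_rot: [-3.141, -0.001, 2.03]
contact_force: [-0.1, 0.7, 0.7]
opening: 0.419
grasp_force: 0.0
```

Run:
```python
from h import *
i,im,s=snap('w9'); e=s["eef_pos"];yaw=s["tcp_rot"][2]
print(toolshift(np.array([571.7,-179.4])-e[:2],yaw), np.degrees(yaw),s["wrist_torque"])
x,y=proj("wrist",[571.7,-179.4,163],i).astype(int); x0,y0=x-35,y-40; print(x,y)
c=im[y0:y0+75,x0:x0+70].astype(int); v=c.max(2); sat=v-c.min(2)
for row in ((v<105)&(sat<22))[::2]: print(''.join('#' if a else '.' for a in row))
```

```text
13.15 [ 573.3 -179.8  253.4] [-3.141e+00 -1.000e-03  2.030e+00] [-0.31  0.31  1.68  0.    1.15 -0.77]
[ 0.022 -0.025  0.   ] 116.31417502467588 [ 0.03880557  0.09375068 -0.0109378 ]
254 208
......................................................................
......................................................................
......................................................................
................................##########............................
...............................#############..........................
..............................###############.........................
..............................#############..#........................
..........................#....############...........................
........................#......############...........................
...............................############...........................
..............................#############...........................
..............................#############...........................
..............................#############...............
[... 1087 characters left out ...]
...................##############............................
.............................#############............................
.............................#############............................
.............................############.............................
...............................#########..............................
......................................................................
......................................................................
......................................................................
......................................................................
####..................................................................
```

The bar lies along the tool's x and its axis spot is on target. Descending and gripping.

Call:
{"op": "drive_tool", "data": {"plan": [{"x":0.02,"y":-0.02,"z":0.7,"ax":0,"ay":0,"az":0,"hand":36},{"x":0.02,"y":-0.02,"z":1.3,"ax":0,"ay":0,"az":0,"hand":36},{"x":0.02,"y":-0.02,"z":1.75,"ax":0,"ay":0,"az":0,"hand":36},{"x":0.02,"y":-0.02,"z":2.0,"ax":0,"ay":0,"az":0,"hand":36},{"x":0.02,"y":-0.02,"z":2.0,"ax":0,"ay":0,"az":0,"hand":36},{"x":0.02,"y":-0.02,"z":2.0,"ax":0,"ay":0,"az":0,"hand":2},{"x":0.02,"y":-0.02,"z":2.0,"ax":0,"ay":0,"az":0,"hand":2},{"x":0.02,"y":-0.02,"z":2.0,"ax":0,"ay":0,"az":0,"hand":2}], "grip_force": 50}}

```text
clock: 14.0
eef_pos: [572.1, -180.1, 155.3]
tcp_rot: [-3.142, 0.001, 2.027]
contact_force: [-4.6, -2.9, 3.1]
opening: 0.118
grasp_force: 52.7
```

Call:
{"op": "drive_tool", "data": {"plan": [{"x":0,"y":0,"z":0,"ax":0,"ay":0,"az":0,"hand":2},{"x":0,"y":0,"z":0,"ax":0,"ay":0,"az":0,"hand":2},{"x":0,"y":0,"z":0,"ax":0,"ay":0,"az":0,"hand":2}]}}

```text
clock: 14.3
eef_pos: [572.1, -180.1, 155.3]
tcp_rot: [3.141, 0.001, 2.027]
contact_force: [-4.0, -2.2, 5.2]
opening: 0.115
grasp_force: 52.9
```

```bash
python3 -c "
from h import *
s=monitor.sense();print(s['wrist_torque'],s['tcp_rot'],s['qpos'])"
```

```text
[-0.45629035  0.71728116 -0.10406984] [3.14141187e+00 1.27007607e-03 2.02694855e+00] [-3.07068834e-01  4.17569841e-01  1.77106152e+00 -9.73305586e-04
  9.51952933e-01 -7.62656961e-01]
```

Call:
{"op": "drive_tool", "data": {"plan": [{"x":0,"y":0,"z":0,"ax":0,"ay":0,"az":1,"hand":2},{"x":0,"y":0,"z":0,"ax":0,"ay":0,"az":2,"hand":2},{"x":0,"y":0,"z":0,"ax":0,"ay":0,"az":3,"hand":2},{"x":0,"y":0,"z":0,"ax":0,"ay":0,"az":4,"hand":2},{"x":0,"y":0,"z":0,"ax":0,"ay":0,"az":5,"hand":2},{"x":0,"y":0,"z":0,"ax":0,"ay":0,"az":6,"hand":2},{"x":0,"y":0,"z":0,"ax":0,"ay":0,"az":7,"hand":2},{"x":0,"y":0,"z":0,"ax":0,"ay":0,"az":8,"hand":2}]}}

```text
clock: 15.1
eef_pos: [571.4, -180.2, 155.0]
tcp_rot: [-3.142, 0.001, 1.185]
contact_force: [-6.2, -3.5, 3.3]
opening: 0.118
grasp_force: 52.9
```

Call:
{"op": "drive_tool", "data": {"plan": [{"x":0,"y":0,"z":0,"ax":0,"ay":0,"az":1,"hand":2},{"x":0,"y":0,"z":0,"ax":0,"ay":0,"az":2,"hand":2},{"x":0,"y":0,"z":0,"ax":0,"ay":0,"az":3,"hand":2},{"x":0,"y":0,"z":0,"ax":0,"ay":0,"az":4,"hand":2},{"x":0,"y":0,"z":0,"ax":0,"ay":0,"az":5,"hand":2},{"x":0,"y":0,"z":0,"ax":0,"ay":0,"az":6,"hand":2},{"x":0,"y":0,"z":0,"ax":0,"ay":0,"az":7,"hand":2},{"x":0,"y":0,"z":0,"ax":0,"ay":0,"az":7,"hand":2}]}}

```text
clock: 15.9
eef_pos: [571.0, -179.9, 154.8]
tcp_rot: [-3.142, 0.002, 0.453]
contact_force: [-7.6, -3.1, 3.7]
opening: 0.115
grasp_force: 52.9
```

```bash
python3 -c "
from h import *
s=monitor.sense();print(s['wrist_torque'],s['tcp_rot'],s['qpos'])"
```

```text
[-0.57436503  1.18686818 -0.00688616] [-3.14151640e+00  1.80496761e-03  4.52809951e-01] [-3.07173260e-01  4.17715197e-01  1.77211204e+00 -1.45748972e-03
  9.53126777e-01  8.11658080e-01]
```

Free turning so far. Nearing the seat in small steps while watching the torque.

Call:
{"op": "drive_tool", "data": {"plan": [{"x":0,"y":0,"z":0,"ax":0,"ay":0,"az":0.6,"hand":2},{"x":0,"y":0,"z":0,"ax":0,"ay":0,"az":1.2,"hand":2},{"x":0,"y":0,"z":0,"ax":0,"ay":0,"az":1.7,"hand":2},{"x":0,"y":0,"z":0,"ax":0,"ay":0,"az":1.7,"hand":2}]}}

```text
clock: 16.3
eef_pos: [570.9, -179.8, 154.8]
tcp_rot: [3.142, 0.002, 0.277]
contact_force: [-7.1, -2.1, 4.2]
opening: 0.114
grasp_force: 52.9
```

```bash
python3 -c "
from h import *
s=monitor.sense();print(s['wrist_torque'],s['tcp_rot'],s['joint_efforts'])"
```

```text
[-0.49674467  1.19203135  0.02293405] [3.14156140e+00 1.88413489e-03 2.76574544e-01] [  2.59654485 -58.71891618 -32.05018759   1.32071525  -2.06482485
   0.72869388]
```

Call:
{"op": "drive_tool", "data": {"plan": [{"x":0,"y":0,"z":0,"ax":0,"ay":0,"az":0.4,"hand":2},{"x":0,"y":0,"z":0,"ax":0,"ay":0,"az":0.8,"hand":2},{"x":0,"y":0,"z":0,"ax":0,"ay":0,"az":0.8,"hand":2}]}}

```text
clock: 16.6
eef_pos: [570.8, -179.8, 154.7]
tcp_rot: [3.141, 0.002, 0.193]
contact_force: [-7.5, -1.8, 4.5]
opening: 0.115
grasp_force: 52.9
```

```bash
python3 -c "
from h import *
s=monitor.sense();print(s['wrist_torque'],s['tcp_rot'],s['joint_efforts'])"
```

```text
[-0.44427505  1.28505369  0.25671788] [3.14147976e+00 2.06967542e-03 1.93463445e-01] [  2.29044691 -58.70536923 -32.12500691   1.33434422  -2.12072656
   0.72772644]
```

The torque rises at 3 N m/rad from yaw 0.27, so it has seated. A little firmer, then hold.

Call:
{"op": "drive_tool", "data": {"plan": [{"x":0,"y":0,"z":0,"ax":0,"ay":0,"az":0.4,"hand":2},{"x":0,"y":0,"z":0,"ax":0,"ay":0,"az":0.7,"hand":2},{"x":0,"y":0,"z":0,"ax":0,"ay":0,"az":0.7,"hand":2},{"x":0,"y":0,"z":0,"ax":0,"ay":0,"az":0.7,"hand":2}]}}

```text
clock: 17.0
eef_pos: [570.8, -179.7, 154.7]
tcp_rot: [3.141, 0.002, 0.122]
contact_force: [-7.5, -1.9, 3.6]
opening: 0.112
grasp_force: 53.0
```

```bash
python3 -c "
from h import *
s=monitor.sense();print(s['wrist_torque'],s['tcp_rot'])"
```

```text
[-0.37743056  1.24961539  0.38342779] [3.14131519e+00 2.09987599e-03 1.21873962e-01]
```

Seated at about 0.4 N m. Now opening anticlockwise to a quarter turn (tool yaw about 1.86).

Call:
{"op": "drive_tool", "data": {"plan": [{"x":0,"y":0,"z":0,"ax":0,"ay":0,"az":-1,"hand":2},{"x":0,"y":0,"z":0,"ax":0,"ay":0,"az":-2,"hand":2},{"x":0,"y":0,"z":0,"ax":0,"ay":0,"az":-3,"hand":2},{"x":0,"y":0,"z":0,"ax":0,"ay":0,"az":-4,"hand":2},{"x":0,"y":0,"z":0,"ax":0,"ay":0,"az":-5,"hand":2},{"x":0,"y":0,"z":0,"ax":0,"ay":0,"az":-6,"hand":2},{"x":0,"y":0,"z":0,"ax":0,"ay":0,"az":-7,"hand":2},{"x":0,"y":0,"z":0,"ax":0,"ay":0,"az":-8,"hand":2}]}}

```text
clock: 17.8
eef_pos: [571.3, -180.2, 155.0]
tcp_rot: [-3.141, 0.001, 0.963]
contact_force: [-7.4, -3.6, 5.3]
opening: 0.118
grasp_force: 52.9
```

Call:
{"op": "drive_tool", "data": {"plan": [{"x":0,"y":0,"z":0,"ax":0,"ay":0,"az":-1,"hand":2},{"x":0,"y":0,"z":0,"ax":0,"ay":0,"az":-2,"hand":2},{"x":0,"y":0,"z":0,"ax":0,"ay":0,"az":-3,"hand":2},{"x":0,"y":0,"z":0,"ax":0,"ay":0,"az":-4,"hand":2},{"x":0,"y":0,"z":0,"ax":0,"ay":0,"az":-5,"hand":2},{"x":0,"y":0,"z":0,"ax":0,"ay":0,"az":-6,"hand":2},{"x":0,"y":0,"z":0,"ax":0,"ay":0,"az":-7,"hand":2},{"x":0,"y":0,"z":0,"ax":0,"ay":0,"az":-8,"hand":2}]}}

```text
clock: 18.6
eef_pos: [571.9, -180.2, 155.2]
tcp_rot: [3.141, 0.001, 1.801]
contact_force: [-4.4, -4.0, 5.0]
opening: 0.121
grasp_force: 53.0
```

Call:
{"op": "drive_tool", "data": {"plan": [{"x":0,"y":0,"z":0,"ax":0,"ay":0,"az":-0.6,"hand":2},{"x":0,"y":0,"z":0,"ax":0,"ay":0,"az":-0.6,"hand":2},{"x":0,"y":0,"z":0,"ax":0,"ay":0,"az":-0.6,"hand":2},{"x":0,"y":0,"z":0,"ax":0,"ay":0,"az":-0.6,"hand":2},{"x":0,"y":0,"z":0,"ax":0,"ay":0,"az":-0.6,"hand":2},{"x":0,"y":0,"z":0,"ax":0,"ay":0,"az":-0.6,"hand":2}]}}

```text
clock: 19.2
eef_pos: [571.9, -180.2, 155.2]
tcp_rot: [3.141, 0.001, 1.859]
contact_force: [-4.2, -2.4, 4.9]
opening: 0.117
grasp_force: 53.0
```

Run:
```python
from h import *
i,im,s=snap('w10'); print(s["wrist_torque"],s["grasp_force"],s["opening"])
for P in ([496.2,-12.4],[577,-93.8]):
    x,y=proj("wrist",[*P,171],i); print(x,y)
    xi,yi=int(x),int(y)
    if 20<xi<490 and 20<yi<360:
        c=im[yi-20:yi+21,xi-20:xi+21].min(2); m=(c>150).astype(np.uint8)
        for row in c[::4,::3]: print(' '.join('%3d'%a for a in row))
```

```text
19.2 [ 571.9 -180.2  155.2] [3.141e+00 1.000e-03 1.859e+00] [-0.31  0.42  1.77 -0.    0.95 -0.6 ]
[-0.56088938  0.74694376 -0.02006172] 53.005388751626015 0.1165512702108239
196.1211554709758 -119.97662437648509
337.2655469562423 101.25407155941025
136 138 136 137 134 134 130 133 132 134 133 134 131 133
136 134 119 115 140 138 140 139 135 132 133 134 133 131
 78  81 130 141 138 142 141 140 135 141 138 132 130 133
 74 128 141 142 142 141 143 142 137 136 140 137 132 132
 78 138 142 141 142 142 140 140 142 137 139 140 138 133
 95 144 141 141 140 141 139 140 136 140 139 138 137 132
 72 141 142 141 145 140 140 139 138 137 138 138 138 135
 70 128 143 141 143 144 139 142 139 139 141 139 136 133
 76  73 127 141 143 144 139 141 140 140 140 137 130 132
122 122 109 115 139 141 142 141 140 138 132 132 135 133
141 139 138 137 137 133 128 134 135 136 135 133 134 135
```

```bash
python3 -c "
from h import *
print(r.sign_off())"
```

```text
the job is handed in; nothing more can be done
None
```

I handed the job in at 19.2 s of the 64 s limit. Both columns stand fully down in port_0 and port_1, and the bleed valve was seated at about 0.4 N m and then reopened about a quarter turn. The gripper still holds the handle at 53 N. The sign-off returned no verdict.

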